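# Put the cut channel lengths away in the stock holders

### The job

Put the two loose cut lengths of slotted steel channel away on end: the long one, lying on the bench, into the empty middle bay of the tall holder, and the short one, standing on the bench, into the empty middle bay of the short holder. Lower each one in until it stands on the bottom of its bay and let go of it; do not let either of them fall or topple, and leave the lengths already in the holders and the other things on the bench where they are.

Things in the scene. Friction and masses are not known exactly. Their poses are not given: they have to be found in the camera images.
- long_piece: the long piece, lying on the bench open side up: slotted steel C-channel 41 x 41 mm (slotted back, plain side walls, lipped open side with a 22 mm mouth); 160 mm long, about 0.42 kg. Origin at its centre, 20.5 mm above the bench as it lies; x along its length, y across its side walls (41 mm apart), z out of the open side. Either end may go down; it stands by itself on either end.
- short_piece: the short piece, standing loose on its end on the bench: the same channel section with two slots, 100 mm long, about 0.26 kg. Origin at its centre, 50 mm above the bench; z up along its length, x out of the open side, y across its plain side walls (41 mm apart): grip it on these.
- tall_holder: the tall holder, grey 2.5 mm sheet steel, fixed: a row of three bays, each 50 x 50 mm inside, centres 52.5 mm apart, rim 104 mm above the bench; box 160 (x) x 55 mm (y), base plate 205 x 85 x 4 mm. Middle bay empty, outer bays hold 160 mm lengths: some 11 mm is left between these and a piece in the middle. Origin: bench level, middle bay; x along the row, y across it.
- tall_holder_floor (a point): centre of the floor of the tall holder's empty middle bay, 6.5 mm above the bench; axes as the holder's
- tall_holder_mouth (a point): centre of the mouth of that bay, at the rim, 104 mm above the bench; axes as the holder's
- short_holder: the short holder, grey 2.5 mm sheet steel, fixed: a row of three bays, each 50 x 50 mm inside, centres 52.5 mm apart, rim 46 mm above the bench; box 160 (x) x 55 mm (y), base plate 205 x 85 x 4 mm. Middle bay empty, outer bays hold 100 mm lengths: some 11 mm is left between these and a piece in the middle. Origin: bench level, middle bay; x along the row, y across it.
- short_holder_floor (a point): centre of the floor of the short holder's empty middle bay, 6.5 mm above the bench; axes as the holder's
- short_holder_mouth (a point): centre of the mouth of that bay, at the rim, 46 mm above the bench; axes as the holder's
- tall_stock1: one of two 160 mm lengths of the same channel already standing in the tall holder, in its -x bay, top about 166 mm above the bench; origin at its centre, z up along its length. Loose in its bay; leave it there.
- tall_stock2: one of two 160 mm lengths of the same channel already standing in the tall holder, in its +x bay, top about 166 mm above the bench; origin at its centre, z up along its length. Loose in its bay; leave it there.
- short_stock1: one of two 100 mm lengths of the same channel already standing in the short holder, in its -x bay, top about 106 mm above the bench; origin at its centre, z up along its length. Loose in its bay; leave it there.
- short_stock2: one of two 100 mm lengths of the same channel already standing in the short holder, in its +x bay, top about 106 mm above the bench; origin at its centre, z up along its length. Loose in its bay; leave it there.
- square_box: bystander: open square steel device box 102 x 102 x 54 mm with round knockouts; origin at the centre of its underside
- handy_box: bystander: open oblong steel device box 102 x 57 x 48 mm; origin at the centre of its underside
- screwdriver: bystander: black-handled screwdriver 170 mm long lying on the bench, at most about 35 mm high; x along it, handle to -x, origin at the underside near its middle
Not all that is in view belongs to the job. What is shaped like the short_holder but pink is not meant. What is shaped like the short_piece but orange is not meant.

How it is judged:
By the outcome, as a careful person would: the job done as asked, in the order asked, and still so for the second after the job is handed in, with the robot touching nothing.
It also fails if it takes over 72 s, if anything falls off the work surface, if the arm or the gripper's body presses on something with over 40 N, if the wrist force passes 120 N, or if a joint passes its speed limit or range.

### The arm

A 7-joint arm with a two-finger parallel gripper is mounted at the origin on the work surface. World frame = base frame: x ahead of the robot, y to its left, z up, the work surface at z = 0. Lengths are in m, angles in rad, forces in N, time in s.
With the tool pointing down it reaches from about 0.4 to 0.85 m from the base axis. Payload 10.4 kg.
Tool frame: the origin (TCP) lies at the very end of the fingers, on their centre line; the grasp point (between the pads) lies 19 mm behind it (manip.grip_point_offset is the distance from the TCP to the grasp point, in m); z points along the fingers, y is the line along which they close (so a half turn about z gives the same grasp; the last joint's range is limited). The gripper opens to 85 mm and grips with 20 to 120 N. Pads are 22 mm wide; open, the fingers measure 114 mm over their backs; the gripper's body (76 mm by 85 mm) begins 54 mm behind the grasp point. The pads swing forward as they close: fully open they stand 13 mm farther back than shut.
Start: joints at [1.156, 0.332, -0.065, 1.46, 0.022, 1.35, -0.088], TCP at [0.239, -0.578, 0.2] pointing down, gripper open.
Joint ranges: [-2.6, 2.6], [-0.5, 2.12], [-1.47, 1.34], [0.16, 2.42], [-1.27, 4.41], [0.06, 2.06], [-2.6, 2.6]. Speed limits (rad/s): [2.22, 2.22, 2.79, 2.79, 3.14, 3.14, 3.14].

### API

Orientations are given as a unit quaternion [x, y, z, w].
In Python, from workcell import manip gives the robot as it stands. The module is installed in compiled form; this text tells all that it offers.
- The arm moves only by the tool step_arm, never from a script. Its argument "moves" is a list of rows, each a list of 7 numbers: the closure, from 0 (fully open) to 1 (shut), then the shift along the world's x, y, z in mm, then the turn, a rotation vector about the world's x, y, z in rad. In form: [[grip, tx, ty, tz, ax, ay, az], ...]. A call has 1 to 10 rows; each row is the pose to reach, as a shift and turn from the pose commanded when the call began; what a row does not reach only later rows make up. A row lasts 1/10 s, in which the tool goes at most 50 mm and 8.59 degrees, less where a joint would pass 70% of its speed; a pose out of reach is approached as far as the arm can. A call with a gripper value outside its range is refused whole. The fingers move at their own pace and stop on an object; "grip_force" is the grip in N (left out, the last holds). Time passes only in rows, so rows that repeat a pose let the fingers close. It gives the time, the measured TCP pose, the force, the opening and the grip force at its end, in the units of the state.
- manip.get_obs(): the state, without advancing time (a new reading comes with each control period).
- manip.camera(name): name is "side" or "top" or "wrist"; returns a dict with "image" (480x640x3 uint8, blue, green, red), "K" (3x3 intrinsics, pixels), "rvec" (rotation vector, rad) and "tvec" (3), from world to camera coordinates, as OpenCV has them; the wrist camera has in their place "mount" (4x4, takes a point from camera to tool coordinates, whose origin is the TCP and whose axes are the flange's). Camera axes: x right, y down, z forward; pixel columns grow to the right and rows downward; lengths in m; the calibration is good to about 2 mm. The wrist camera is an equidistant fisheye: a pixel r from the principal point sees the ray r / f radians off the axis. A picture is of the moment at which its call begins: read the wrist's pose just before it. There is no depth.
- manip.hand_in(): hands the job in; it is judged then, once.
The state is a dict: "clock": time; "joint_pos": joint angles; "joint_velocities": joint speeds; "tau": joint torques, N m; "position": TCP position; "ee_rot": TCP orientation; "ft_force": force on the tool from outside, world axes, zero at the start; "torque": the same for the moment, N m; "grip_width": opening from 0.0 (shut) to 1.0 (fully open); "grasp_force": force on a finger pad.
Only numpy, scipy, OpenCV 4.12 (cv2) and the standard library are available. Lean on these libraries where they do the work, as an engineer would, in place of code of your own. Each camera call takes 0.05 s, during which the arm holds its last target. There are 200 camera calls.

## Working session

There is one attempt and no reset: what is moved stays moved. The work goes in short steps, Python scripts to look and compute and a tool call to move; the robot and the scene stay as the last step left them, time stands still between calls to the robot, and variables do not carry over. Pictures are saved under pics/ and viewed, at most 10 in all, crops included, and the job is handed in when it is done.

Besides the shell and the picture viewer there is one more tool, called after "Call:" as name([rows], argument=value, ...), one row to a line, values as JSON. step_arm: Moves the arm, as the interface text tells. Its arguments: {"type":"object","properties":{"moves":{"type":"array","items":{"type":"array","items":{"type":"number"}}},"grip_force":{"type":"number"}},"required":["moves"]}

```bash
mkdir -p pics
cat > h.py <<'E'
import numpy as np, cv2
from workcell import manip
from scipy.spatial.transform import Rotation as R
def ray(c,uv):
    Rm=cv2.Rodrigues(np.array(c["rvec"],float))[0]; t=np.array(c["tvec"],float).ravel()
    o=-Rm.T@t; p=np.linalg.inv(c["K"])@np.array([uv[0],uv[1],1.]); return o,Rm.T@p
def plane(c,uv,z):
    o,d=ray(c,uv); return o+d*(z-o[2])/d[2]
def proj(c,P):
    return cv2.projectPoints(np.array(P,float).reshape(-1,3),np.array(c["rvec"],float),np.array(c["tvec"],float),np.array(c["K"],float),None)[0].reshape(-1,2)
E
python3 - <<'E'
from h import *
import pickle
for n in("top","side"):
    c=manip.camera(n); cv2.imwrite(f"pics/{n}0.png",c["image"]); pickle.dump(c,open(n+"0.pkl","wb"))
    print(n,ray(c,(320,240)),c["K"][0][0])
o=manip.get_obs(); print(o)
print(manip.grip_point_offset)
E
```

```text
top (array([0.49995613, 0.00638082, 1.28327611]), array([ 0.08942629,  0.00714741, -0.99599271])) 578.8447455233871
side (array([0.19095796, 0.79701335, 0.68699384]), array([ 0.36299082, -0.74175682, -0.56398378])) 438.2410587661729
{'clock': 0.1, 'joint_pos': array([ 1.15639666,  0.33279166, -0.06471487,  1.46082482,  0.0216073 ,
        1.34991749, -0.08849593]), 'joint_velocities': array([-1.00949902e-03,  2.80047745e-05,  3.86878675e-04, -2.59631888e-03,
        7.88574749e-04,  1.10677610e-03, -1.38044843e-04]), 'tau': array([ 1.60483596e-03, -6.26743484e+01,  4.94275347e-02, -3.92433035e+01,
        1.64637604e-02,  6.91871624e-03,  1.84309238e-05]), 'position': array([ 0.23851952, -0.57730019,  0.19922171]), 'ee_rot': array([ 9.80869001e-01,  1.94667963e-01, -1.49786756e-04, -6.04472659e-04]), 'ft_force': array([0.43946388, 0.24543228, 0.32064631]), 'torque': array([-0.00210411,  0.03588206,  0.0451997 ]), 'grasp_force': 0.0, 'grip_width': 0.9973098794216116}
0.0187
```

View pics/top0.png

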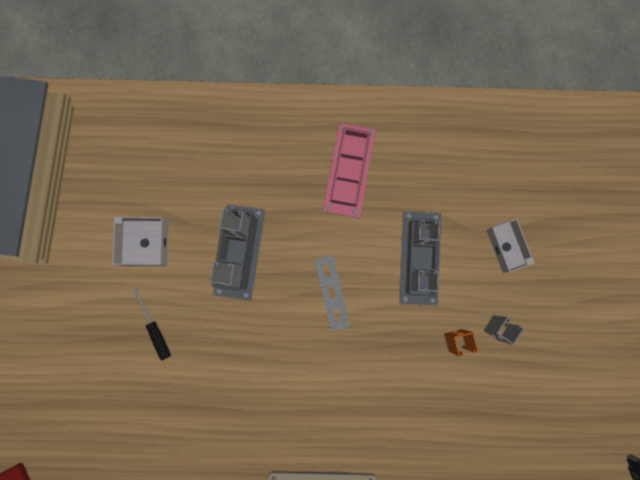

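View pics/side0.png

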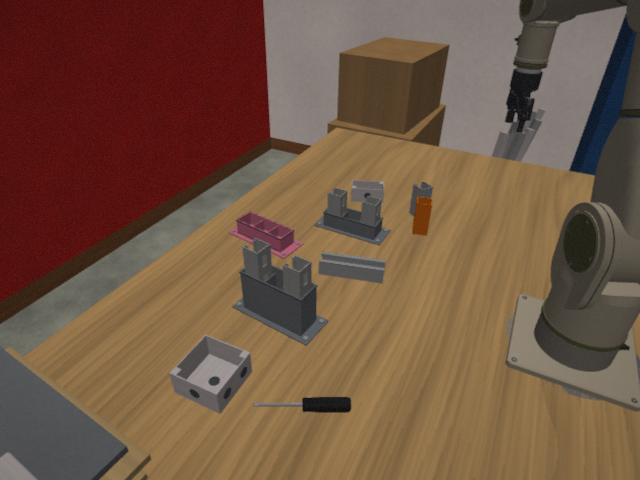

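The top view shows:
- the tall holder at about (238,253) and the short holder at (420,258)
- the long piece from (325,258) to (339,328)
- the short piece at (503,329), with the orange decoy at (461,342)
- the pink decoy at (350,170)

Next I'll enlarge these areas.

Run:
```python
from h import *
import pickle
c=pickle.load(open("top0.pkl","rb")); im=c["image"]
P=[]
for (x,y) in((172,203),(354,208),(266,243),(440,283)):
    k=cv2.resize(im[y:y+100,x:x+133],(400,300),interpolation=cv2.INTER_CUBIC)
    for i in range(0,133,20): cv2.putText(k,str(x+i),(i*3,8),0,.3,(0,0,255)); cv2.line(k,(i*3+1,10),(i*3+1,16),(0,0,255))
    for i in range(0,100,20): cv2.putText(k,str(y+i),(0,i*3+4),0,.3,(0,255,0)); cv2.line(k,(22,i*3+1),(28,i*3+1),(0,255,0))
    P.append(k)
cv2.imwrite("pics/c1.png",np.vstack([np.hstack(P[:2]),np.hstack(P[2:])]))
# base plates & long piece: non-wood = low saturation
hsv=cv2.cvtColor(im,cv2.COLOR_BGR2HSV); m=((hsv[...,1]<75)).astype(np.uint8)*255
m[:95]=0
n,l,s,ce=cv2.connectedComponentsWithStats(m)
for i in range(1,n):
    if s[i,4]>200:
        pts=np.argwhere(l==i)[:,::-1].astype(np.float32)
        print(i,s[i],[np.round(v,1) for v in cv2.minAreaRect(pts)])
        for z in(.004,.041):
            q=np.array([plane(c,p,z)[:2] for p in cv2.boxPoints(cv2.minAreaRect(pts))]); e=q[1]-q[0];f=q[2]-q[1]
            print('  z',z,'ctr',q.mean(0).round(4),'len',np.linalg.norm(e).round(4),np.linalg.norm(f).round(4),'ang',np.degrees(np.arctan2(e[1],e[0])).round(1),np.degrees(np.arctan2(f[1],f[0])).round(1))
```

```text
1 [   0   95   47  162 5310] [array([ 23. , 175.5]), array([ 46., 161.]), np.float64(0.0)]
  z 0.004 ctr [0.7472 0.6841] len 0.3663 0.1043 ang 4.2 -88.7
  z 0.041 ctr [0.74   0.6645] len 0.3557 0.1013 ang 4.2 -88.7
6 [ 210  204   55   97 3910] [array([236.1, 251.7]), array([44.4, 93.1]), np.float64(8.8)]
  z 0.004 ctr [0.5854 0.2007] len 0.2063 0.0992 ang -6.5 -97.6
  z 0.041 ctr [0.5829 0.195 ] len 0.2003 0.0964 ang -6.5 -97.6
10 [ 399  211   43   95 3603] [array([420.1, 257.9]), array([38.9, 93.2]), np.float64(2.4)]
  z 0.004 ctr [ 0.5808 -0.2069] len 0.2068 0.0868 ang -1.8 -91.1
  z 0.041 ctr [ 0.5784 -0.2008] len 0.2008 0.0842 ang -1.8 -91.1
11 [ 112  216   57   50 2707] [array([140., 241.]), array([55.5, 49.2]), np.float64(1.5)]
  z 0.004 ctr [0.6037 0.4145] len 0.1096 0.1236 ang 1.7 -90.3
  z 0.041 ctr [0.6007 0.4027] len 0.1064 0.12 ang 1.7 -90.3
12 [ 487  218   48   54 1626] [array([510.1, 245.7]), array([49.5, 33.6]), np.float64(69.1)]
  z 0.004 ctr [ 0.6118 -0.4062] len 0.0756 0.1092 ang -67.9 -159.5
  z 0.041 ctr [ 0.6085 -0.3943] len 0.0734 0.106 ang -67.9 -159.5
13 [ 314
[... 385 characters left out ...]
0.4284 0.3732] len 0.0221 0.1644 ang -64.5 -153.3
15 [484 315  41  30 682] [array([503.7, 328.9]), array([33.5, 25.2]), np.float64(32.7)]
  z 0.004 ctr [ 0.4285 -0.3911] len 0.0555 0.0724 ang -32.7 -121.7
  z 0.041 ctr [ 0.4306 -0.3796] len 0.0539 0.0703 ang -32.7 -121.7
16 [627 455  13  25 234] [array([633., 467.]), array([24., 12.]), np.float64(90.0)]
  z 0.004 ctr [ 0.1415 -0.6666] len 0.0258 0.0499 ang -88.7 178.4
  z 0.041 ctr [ 0.1519 -0.6471] len 0.0251 0.0485 ang -88.7 178.4
17 [268 471 109   9 797] [array([322., 475.]), array([108.,   8.]), np.float64(0.0)]
  z 0.004 ctr [ 0.1103 -0.0004] len 0.0166 0.2312 ang 1.8 -88.7
  z 0.041 ctr [ 0.1215 -0.0002] len 0.0161 0.2245 ang 1.8 -88.7
```

View pics/c1.png

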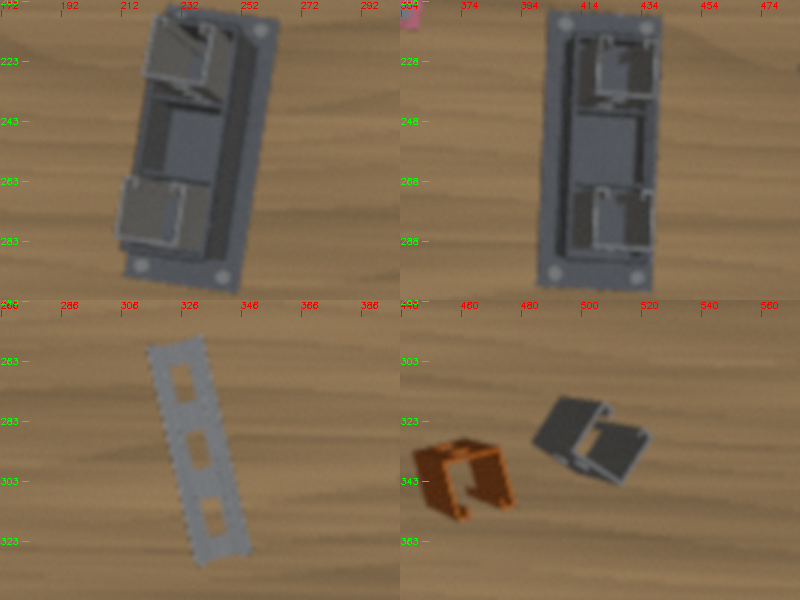

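Run:
```python
from h import *
import pickle
c=pickle.load(open("top0.pkl","rb"))
def show(n,uv,z):
    q=np.array([plane(c,p,z)[:2] for p in uv]); print(n,q.round(4).tolist(),'mean',q.mean(0).round(4)); return q
def A(v): return np.degrees(np.arctan2(v[1],v[0])).round(1),np.linalg.norm(v).round(4)
t=show('tall',[(264.7,209.7),(251.3,300.3),(213.3,295)],.004); print(A(t[0]-t[1]),A(t[2]-t[1]),'ctr',(t[0]+t[2])/2)
tb=show('tbolt',[(259,213),(246,295.3),(219,291.3)],.005); print(A(tb[0]-tb[1]),'ctr',(tb[0]+tb[2])/2)
s=show('short',[(403,211.3),(441.3,212.3),(437.7,305),(399.3,303.7)],.004); print(A(s[0]-s[3]),A(s[1]-s[2]),A(s[1]-s[0]))
show('sbolt',[(409,215.3),(436,217),(433,300.3),(405.7,298.7)],.005)
f=lambda l:[((x-400)/3+440,(y-300)/3+283) for x,y in l]
p=show('sp',f([(606,404),(572,462),(621,484),(650,434)]),.1); print([A(p[i]-p[i-1]) for i in range(4)])
o=show('orange',f([(444,462),(497,449),(513,503),(463,516)]),.1)
c2=pickle.load(open("side0.pkl","rb"))
```

```text
tall [[0.6798, 0.1404], [0.4784, 0.1634], [0.4881, 0.2473]] mean [0.5488 0.1837]
(np.float64(-6.5), np.float64(0.2028)) (np.float64(83.4), np.float64(0.0845)) ctr [0.58397456 0.1938574 ]
tbolt [[0.672, 0.1527], [0.4891, 0.1753], [0.4965, 0.235]] mean [0.5525 0.1877]
(np.float64(-7.0), np.float64(0.1843)) ctr [0.58424736 0.19383408]
short [[0.6832, -0.168], [0.6829, -0.2534], [0.4773, -0.2463], [0.4783, -0.1619]] mean [ 0.5804 -0.2074]
(np.float64(-1.7), np.float64(0.2051)) (np.float64(-2.0), np.float64(0.2057)) (np.float64(-90.2), np.float64(0.0854))
sbolt [[0.6744, -0.1813], [0.6719, -0.2414], [0.4874, -0.2357], [0.4895, -0.1757]] mean [ 0.5808 -0.2085]
sp [[0.4567, -0.3714], [0.4174, -0.3482], [0.4035, -0.3812], [0.4373, -0.401]] mean [ 0.4287 -0.3754]
[(np.float64(56.7), np.float64(0.0354)), (np.float64(149.5), np.float64(0.0456)), (np.float64(-112.9), np.float64(0.0358)), (np.float64(-30.4), np.float64(0.0392))]
orange [[0.4155, -0.2619], [0.4249, -0.2977], [0.3892, -0.3084], [0.3798, -0.2748]] mean [ 0.4024 -0.2857]
```

Call:
step_arm([
  [0, 30, 60, 20, 0, 0, 0],
  [0, 60, 110, 30, 0, 0, 0],
  [0, 90, 160, 30, 0, 0, 0],
  [0, 115, 210, 30, 0, 0, 0],
  [0, 140, 260, 30, 0, 0, 0],
  [0, 160, 305, 30, 0, 0, 0],
  [0, 180, 350, 30, 0, 0, 0],
  [0, 200, 400, 30, 0, 0, 0],
  [0, 220, 445, 30, 0, 0, 0],
  [0, 240, 490, 30, 0, 0, 0],
])

```text
clock: 1.1
position: [0.459, -0.1309, 0.2299]
ee_rot: [0.981, 0.195, -0.0, 0.0]
ft_force: [0.7, 0.7, 0.0]
grip_width: 1.0
grasp_force: 0.0
```

Call:
step_arm([
  [0, 15, 45, 0, 0, 0, 0],
  [0, 21, 77, 0, 0.15, 0, 0],
  [0, 21, 77, 0, 0.3, 0, 0],
  [0, 21, 77, 0, 0.45, 0, 0],
  [0, 21, 77, 0, 0.6, 0, 0],
  [0, 21, 77, 0, 0.6, 0, 0],
])

```text
clock: 1.7
position: [0.4785, -0.06, 0.2269]
ee_rot: [0.937, 0.181, 0.057, -0.293]
ft_force: [-0.3, -0.1, 0.4]
grip_width: 0.999
grasp_force: 0.0
```

Run:
```python
from h import *
o=manip.get_obs();print(o["joint_pos"].round(3),o["position"].round(4),o["clock"])
c=manip.camera("wrist"); print(c["mount"],c["K"])
```

```text
[ 0.797  0.225 -0.412  1.695 -0.469  1.496 -0.708] [ 0.4785 -0.06    0.2269] 1.7
[[-3.70583369e-05 -9.47144229e-01 -3.20808056e-01  8.35646259e-02]
 [ 9.99999860e-01  1.34498728e-04 -5.12605661e-04 -6.38089067e-04]
 [ 5.28659769e-04 -3.20808030e-01  9.47144091e-01 -1.73999171e-01]
 [ 0.00000000e+00  0.00000000e+00  0.00000000e+00  1.00000000e+00]] [[371.64829954   0.         324.28265023]
 [  0.         371.64829954 231.96417522]
 [  0.           0.           1.        ]]
```

```bash
cat >> h.py <<'E'
def go(p,ax,rot=None):
    o=manip.get_obs(); Rc=R.from_quat(o["ee_rot"])
    Rt=(R.from_rotvec(rot) if rot is not None else R.identity())*R.from_euler('z',ax,degrees=True)*R.from_euler('x',np.pi)
    print("t",o["clock"],"at",o["position"].round(4),"shift",((np.array(p)-o["position"])*1000).round(1),"rv",(Rt*Rc.inv()).as_rotvec().round(4),"w",o["grip_width"],"F",o["ft_force"].round(1),o["grasp_force"],"q",o["joint_pos"].round(2))
E
python3 -c "
from h import *
go([.4754,-.0186,.006],14.1)"
```

```text
t 1.75 at [ 0.479  -0.0581  0.228 ] shift [  -3.6   39.5 -222. ] rv [-0.6013  0.0416 -0.1352] w 0.9983638883997072 F [-0.3 -0.5  0.5] 0.0 q [ 0.79  0.22 -0.42  1.7  -0.47  1.5  -0.71]
```

Call:
step_arm([
  [0, 0, 10, 0, -0.15, 0.01, -0.03],
  [0, 0, 20, 0, -0.3, 0.02, -0.07],
  [0, -4, 30, -20, -0.45, 0.03, -0.1],
  [0, -4, 40, -50, -0.6, 0.04, -0.135],
  [0, -4, 40, -85, -0.6, 0.04, -0.135],
  [0, -4, 40, -110, -0.6, 0.04, -0.135],
  [0, -4, 40, -120, -0.6, 0.04, -0.135],
  [0, -4, 40, -120, -0.6, 0.04, -0.135],
])

```text
clock: 2.55
position: [0.4753, -0.0153, 0.1096]
ee_rot: [0.992, 0.127, 0.0, 0.001]
ft_force: [0.4, -0.0, 1.3]
grip_width: 1.0
grasp_force: 0.0
```

```bash
python3 -c "
from h import *
go([.4754,-.0186,.006],14.1)
c=manip.camera('wrist');cv2.imwrite('pics/w1.png',c['image'])"
```

```text
t 2.55 at [ 0.4753 -0.0153  0.1096] shift [ 1.000e-01 -3.300e+00 -1.036e+02] rv [ 0.0015  0.0007 -0.0083] w 0.9997053766527372 F [ 0.4 -0.   1.3] 0.0 q [ 0.49  0.12 -0.59  1.93  0.08  1.11 -1.44]
```

View pics/w1.png

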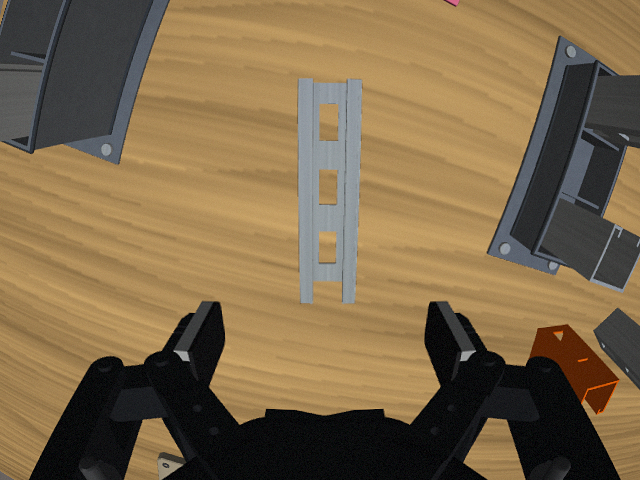

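The wrist view shows the long piece open side up, aligned with the fingers. Its near end is at about (328,303) and its far end at (330,80). I'll cast those points to world positions.

```bash
cat >> h.py <<'E'
def wray(c,p,q,uv):
    K=np.array(c["K"]); d=np.array([uv[0]-K[0,2],uv[1]-K[1,2]])/K[0,0]; r=np.hypot(*d)+1e-12
    v=np.r_[np.sin(r)*d/r,np.cos(r)]; M=np.array(c["mount"]); Rt=R.from_quat(q)
    return np.array(p)+Rt.apply(M[:3,3]),Rt.apply(M[:3,:3]@v)
def wplane(c,p,q,uv,z):
    o,d=wray(c,p,q,uv); return o+d*(z-o[2])/d[2]
E
python3 -c "
from h import *
o=manip.get_obs();c=manip.camera('wrist')
P=[wplane(c,o['position'],o['ee_rot'],u,.041)[:2] for u in((299,79),(361,80),(355,303),(300,303))]
P=np.array(P);print(P.round(4),P.mean(0),[np.linalg.norm(P[i]-P[i-1]) for i in range(4)]);d=(P[0]+P[1]-P[2]-P[3]);a=np.degrees(np.arctan2(d[1],d[0]));print(a)
g=P.mean(0)-.025*d/np.linalg.norm(d);go([g[0],g[1],.006],a)
"
```

```text
[[ 0.5731  0.027 ]
 [ 0.5826 -0.0118]
 [ 0.4279 -0.0513]
 [ 0.4176 -0.0112]] [ 0.50029408 -0.01181544] [np.float64(0.1600848580674671), np.float64(0.039877238172584824), np.float64(0.1596670984307537), np.float64(0.04140700803805464)]
14.062393929812682
t 2.65 at [ 0.4766 -0.0158  0.1113] shift [  -0.6   -2.1 -105.3] rv [ 0.0016  0.0035 -0.0077] w 1.001869734031273 F [ 1.1  0.4 -0.2] 0.0 q [ 0.49  0.12 -0.59  1.93  0.08  1.11 -1.44]
```

Call:
step_arm([
  [0, -1, -2, -45, 0, 0.002, -0.008],
  [0, -1, -2, -85, 0, 0.002, -0.008],
  [0, -1, -2, -103, 0, 0.002, -0.008],
  [0, -1, -2, -105, 0, 0.002, -0.008],
  [1, -1, -2, -105, 0, 0.002, -0.008],
  [1, -1, -2, -105, 0, 0.002, -0.008],
  [1, -1, -2, -105, 0, 0.002, -0.008],
  [1, -1, -2, -105, 0, 0.002, -0.008],
  [1, -1, -2, -105, 0, 0.002, -0.008],
  [1, -1, -2, -105, 0, 0.002, -0.008],
], grip_force=80)

```text
clock: 3.65
position: [0.476, -0.0179, 0.007]
ee_rot: [0.993, 0.122, 0.001, 0.001]
ft_force: [-5.6, -0.3, 16.4]
grip_width: 0.423
grasp_force: 78.1
```

Call:
step_arm([
  [1, 0, 0, 15, 0, 0, 0],
  [1, 0, 0, 50, 0, 0, 0],
  [1, -10, 0, 100, 0, 0, 0.14],
  [1, -20, 0, 145, 0, 0, 0.28],
  [1, -30, 0, 185, 0, 0, 0.42],
  [1, -40, 0, 200, 0, 0, 0.56],
  [1, -40, 0, 200, 0, 0, 0.7],
  [1, -40, 0, 200, 0, 0, 0.84],
  [1, -40, 0, 200, 0, 0, 0.98],
  [1, -40, 0, 200, 0, 0, 1.12],
])

```text
clock: 4.65
position: [0.4343, -0.0178, 0.2051]
ee_rot: [0.774, 0.633, -0.0, 0.001]
ft_force: [0.6, -0.1, -4.2]
grip_width: 0.406
grasp_force: 83.0
```

```bash
python3 -c "
from h import *
go([.43,-.05,.22],90)
go([.43,-.05,.2],90,[-np.pi/2,0,0])"
```

```text
t 4.65 at [ 0.4343 -0.0178  0.2051] shift [ -4.3 -32.2  14.9] rv [0.0013 0.0009 0.1998] w 0.40613137220219286 F [ 0.6 -0.1 -4.2] 82.95362591743469 q [ 0.55 -0.07 -0.58  1.9  -0.04  1.31 -0.22]
t 4.65 at [ 0.4343 -0.0178  0.2051] shift [ -4.3 -32.2  -5.1] rv [-1.5638  0.1576  0.1561] w 0.40613137220219286 F [ 0.6 -0.1 -4.2] 82.95362591743469 q [ 0.55 -0.07 -0.58  1.9  -0.04  1.31 -0.22]
```

Call:
step_arm([
  [1, 0, 0, 5, -0.14, 0.014, 0.014],
  [1, 0, -4, 10, -0.28, 0.028, 0.028],
  [1, 0, -8, 10, -0.42, 0.042, 0.042],
  [1, 0, -12, 10, -0.56, 0.056, 0.056],
  [1, 0, -16, 10, -0.7, 0.07, 0.07],
  [1, 0, -20, 10, -0.84, 0.085, 0.084],
  [1, 0, -24, 10, -0.98, 0.099, 0.098],
  [1, -2, -28, 10, -1.12, 0.113, 0.112],
  [1, -4, -32, 10, -1.26, 0.127, 0.126],
  [1, -4, -32, 10, -1.4, 0.141, 0.14],
])

```text
clock: 5.65
position: [0.4303, -0.0499, 0.2117]
ee_rot: [0.559, 0.539, -0.446, 0.446]
ft_force: [0.7, -0.2, -7.3]
grip_width: 0.404
grasp_force: 88.4
```

```bash
python3 -c "
from h import *
go([.43,-.05,.115],90,[-np.pi/2,0,0])
c=manip.camera('side');cv2.imwrite('pics/s1.png',c['image'])"
```

```text
t 5.65 at [ 0.4303 -0.0499  0.2117] shift [ -0.3  -0.1 -96.7] rv [-0.2056  0.0194  0.0212] w 0.40369933930582524 F [ 0.7 -0.2 -7.3] 88.3637809753418 q [-0.24  0.56 -0.56  1.9   1.    2.05 -1.17]
```

View pics/s1.png

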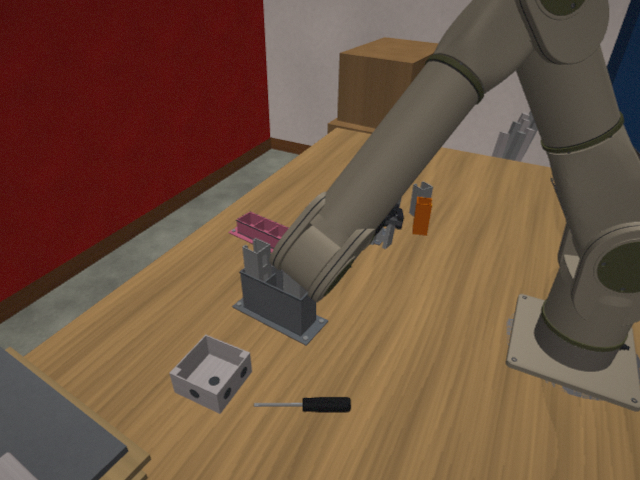

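```bash
python3 -c "
from h import *
r=(R.from_euler('z',30,degrees=True)*R.from_rotvec([-np.pi/2,0,0])).as_rotvec()
go([.47,-.087,.19],90,r)"
```

```text
t 5.7 at [ 0.4299 -0.0491  0.2107] shift [ 40.1 -37.9 -20.7] rv [-0.1979 -0.0366  0.5396] w 0.40690655347856164 F [-2.2  0.3 -8.4] 88.28366875648499 q [-0.25  0.57 -0.54  1.9   1.    2.05 -1.17]
```

Call:
step_arm([
  [1, 8, -8, -4, -0.04, -0.007, 0.108],
  [1, 16, -16, -8, -0.08, -0.015, 0.216],
  [1, 24, -24, -12, -0.12, -0.022, 0.324],
  [1, 32, -31, -16, -0.158, -0.029, 0.432],
  [1, 40, -38, -20, -0.198, -0.037, 0.54],
  [1, 40, -38, -20, -0.198, -0.037, 0.54],
  [1, 40, -38, -20, -0.198, -0.037, 0.54],
])

```text
clock: 6.4
position: [0.4706, -0.0881, 0.1935]
ee_rot: [0.36, 0.614, -0.35, 0.609]
ft_force: [0.1, -0.2, -4.6]
grip_width: 0.406
grasp_force: 87.5
```

```bash
python3 -c "
from h import *
r=(R.from_euler('z',30,degrees=True)*R.from_rotvec([-np.pi/2,0,0])).as_rotvec()
go([.47,-.087,.105],90,r)
c=manip.camera('wrist');cv2.imwrite('pics/w2.png',c['image']);d=manip.camera('top');cv2.imwrite('pics/t2.png',np.hstack([cv2.resize(c['image'],(400,300)),cv2.resize(d['image'][130:430,170:570],(400,300))]))"
```

```text
t 6.4 at [ 0.4706 -0.0881  0.1935] shift [ -0.6   1.1 -88.5] rv [-0.0165  0.002   0.005 ] w 0.40621683444705975 F [ 0.1 -0.2 -4.6] 87.46934294700623 q [-0.28  0.53 -0.56  2.3   1.42  1.9  -1.27]
```

View pics/t2.png

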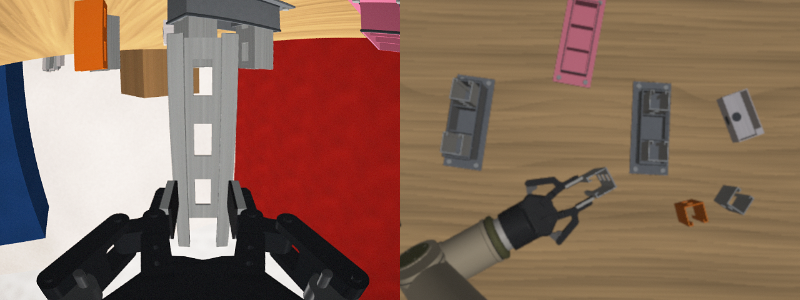

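The piece hangs upright in the gripper, clear of both holders. I'll lower it toward the bench.

Call:
step_arm([
  [1, 0, 1, -30, -0.016, 0.002, 0.005],
  [1, 0, 1, -60, -0.016, 0.002, 0.005],
  [1, 0, 1, -77, -0.016, 0.002, 0.005],
  [1, 0, 1, -82, -0.016, 0.002, 0.005],
  [1, 0, 1, -84, -0.016, 0.002, 0.005],
  [1, 0, 1, -84, -0.016, 0.002, 0.005],
])

```text
clock: 7.1
position: [0.471, -0.0867, 0.1099]
ee_rot: [0.353, 0.612, -0.353, 0.613]
ft_force: [0.1, 0.1, -4.7]
grip_width: 0.402
grasp_force: 87.2
```

Call:
step_arm([
  [1, 0, 0, -1, 0, 0, 0],
  [1, 0, 0, -2, 0, 0, 0],
  [1, 0, 0, -2, 0, 0, 0],
])

```text
clock: 7.4
position: [0.4708, -0.087, 0.1077]
ee_rot: [0.352, 0.612, -0.354, 0.613]
ft_force: [0.9, 0.4, -4.9]
grip_width: 0.404
grasp_force: 87.3
```

Call:
step_arm([
  [1, 0, 0, -1, 0, 0, 0],
  [1, 0, 0, -1.5, 0, 0, 0],
  [1, 0, 0, -1.5, 0, 0, 0],
])

```text
clock: 7.7
position: [0.4707, -0.087, 0.1065]
ee_rot: [0.352, 0.612, -0.354, 0.613]
ft_force: [-0.8, 1.4, 1.3]
grip_width: 0.404
grasp_force: 88.4
```

Call:
step_arm([
  [1, 0, 0, -1, 0, 0, 0],
  [1, 0, 0, -1, 0, 0, 0],
])

```text
clock: 7.9
position: [0.4707, -0.087, 0.1064]
ee_rot: [0.352, 0.611, -0.354, 0.614]
ft_force: [-2.2, 3.2, 7.3]
grip_width: 0.404
grasp_force: 89.7
```

Call:
step_arm([
  [1, 0, 0, -1, 0, 0, 0],
  [1, 0, 0, -1, 0, 0, 0],
])

```text
clock: 8.1
position: [0.4708, -0.0869, 0.1063]
ee_rot: [0.352, 0.611, -0.354, 0.615]
ft_force: [-4.8, 4.3, 13.7]
grip_width: 0.409
grasp_force: 90.5
```

Call:
step_arm([
  [1, 0, 0, 1.5, 0, 0, 0],
  [0.3, 0, 0, 1.5, 0, 0, 0],
  [0, 0, 0, 1.5, 0, 0, 0],
  [0, 0, 0, 1.5, 0, 0, 0],
  [0, 0, 0, 1.5, 0, 0, 0],
  [0, 0, 0, 1.5, 0, 0, 0],
  [0, -5, 9, 1.5, 0, 0, 0],
  [0, -15, 26, 1.5, 0, 0, 0],
  [0, -30, 52, 1.5, 0, 0, 0],
  [0, -45, 78, 1.5, 0, 0, 0],
])

```text
clock: 9.1
position: [0.4246, -0.0081, 0.1054]
ee_rot: [0.352, 0.612, -0.354, 0.613]
ft_force: [0.3, -0.4, 0.3]
grip_width: 1.0
grasp_force: 0.0
```

```bash
python3 -c "
from h import *
go([.40,.05,.32],70)
c=manip.camera('wrist');d=manip.camera('top');cv2.imwrite('pics/t3.png',np.hstack([cv2.resize(c['image'],(400,300)),cv2.resize(d['image'][200:350,270:470],(400,300))]))"
```

```text
t 9.1 at [ 0.4246 -0.0081  0.1054] shift [-24.6  58.1 214.6] rv [ 1.6081  0.14   -0.6833] w 1.000077510120219 F [ 0.3 -0.4  0.3] 0.0 q [-0.49  0.84 -0.55  2.19  1.27  2.01 -1.52]
```

View pics/t3.png

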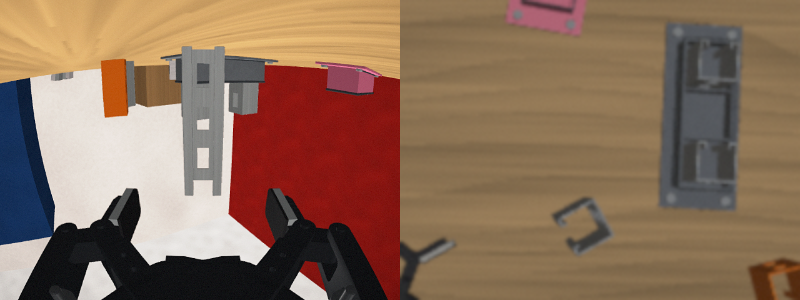

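```bash
python3 -c "
from h import *
import pickle
c=pickle.load(open('top0.pkl','rb'))
q=[plane(c,(270+(x-400)/2,200+y/2),.16)[:2] for x,y in((587,199),(610,237),(578,254),(554,211))]
print(np.round(q,4),np.mean(q,0))
go([.43,-.035,.28],120)
go([.461,-.0705,.28],120)"
```

```text
[[ 0.4874 -0.0722]
 [ 0.4515 -0.0949]
 [ 0.4346 -0.0644]
 [ 0.4752 -0.0405]] [ 0.46219804 -0.06799089]
t 9.2 at [ 0.4248 -0.0051  0.1047] shift [  5.2 -29.9 175.3] rv [ 1.3572  0.7884 -0.0059] w 1.002684631117903 F [ 0.9 -0.4  0.3] 0.0 q [-0.49  0.84 -0.56  2.19  1.27  2.01 -1.52]
t 9.2 at [ 0.4248 -0.0051  0.1047] shift [ 36.2 -65.4 175.3] rv [ 1.3572  0.7884 -0.0059] w 1.002684631117903 F [ 0.9 -0.4  0.3] 0.0 q [-0.49  0.84 -0.56  2.19  1.27  2.01 -1.52]
```

Call:
step_arm([
  [0, -10, 17, 40, 0, 0, 0],
  [0, -10, 17, 85, 0, 0, 0],
  [0, -10, 17, 130, 0, 0, 0],
  [0, -10, 17, 175, 0, 0, 0],
  [0, -10, 17, 195, 0, 0, 0],
  [0, -10, 17, 195, 0, 0, 0],
])

```text
clock: 9.8
position: [0.4155, 0.0081, 0.3029]
ee_rot: [0.354, 0.611, -0.352, 0.614]
ft_force: [0.7, -0.2, -0.3]
grip_width: 0.996
grasp_force: 0.0
```

Call:
step_arm([
  [0, 0, 0, 0, 0.12, 0.07, 0],
  [0, 0, 0, 0, 0.24, 0.14, 0],
  [0, 5, -8, 0, 0.36, 0.21, 0],
  [0, 10, -16, 0, 0.48, 0.28, 0],
  [0, 15, -25, 0, 0.6, 0.35, 0],
  [0, 20, -35, 0, 0.72, 0.42, 0],
  [0, 25, -45, 0, 0.84, 0.49, 0],
  [0, 30, -55, 0, 0.96, 0.56, 0],
  [0, 36, -65, 0, 1.08, 0.63, 0],
  [0, 40, -72, 0, 1.2, 0.7, 0],
])

```text
clock: 10.8
position: [0.4559, -0.0646, 0.3002]
ee_rot: [0.496, 0.864, -0.045, 0.077]
ft_force: [0.1, 1.5, -1.1]
grip_width: 1.002
grasp_force: 0.0
```

```bash
python3 -c "
from h import *
go([.4615,-.0695,.25],120)"
```

```text
t 10.8 at [ 0.4559 -0.0646  0.3002] shift [  5.6  -4.9 -50.2] rv [ 0.1546  0.0878 -0.0046] w 1.002048790538262 F [ 0.1  1.5 -1.1] 0.0 q [-0.11 -0.15  0.02  1.79  0.17  1.43  0.42]
```

Call:
step_arm([
  [0, 3, -3, -20, 0.075, 0.044, -0.002],
  [0, 6, -5, -50, 0.155, 0.088, -0.005],
  [0, 6, -5, -50, 0.155, 0.088, -0.005],
  [0, 6, -5, -50, 0.155, 0.088, -0.005],
])

```text
clock: 11.2
position: [0.461, -0.0692, 0.249]
ee_rot: [0.5, 0.866, -0.003, 0.001]
ft_force: [0.2, 0.6, -0.7]
grip_width: 1.003
grasp_force: 0.0
```

Run:
```python
from h import *
o=manip.get_obs();c=manip.camera('wrist')
go([.4615,-.0695,.15],120)
im=c['image'];cv2.imwrite('pics/w4.png',im[0:400,100:600])
```

```text
t 11.25 at [ 0.4614 -0.0685  0.2501] shift [ 1.000e-01 -1.000e+00 -1.001e+02] rv [ 0.0059  0.0004 -0.0012] w 1.0043967049667935 F [0.2 0.2 0.1] 0.0 q [-0.07 -0.05  0.11  1.79  0.01  1.4   0.56]
```

View pics/w4.png

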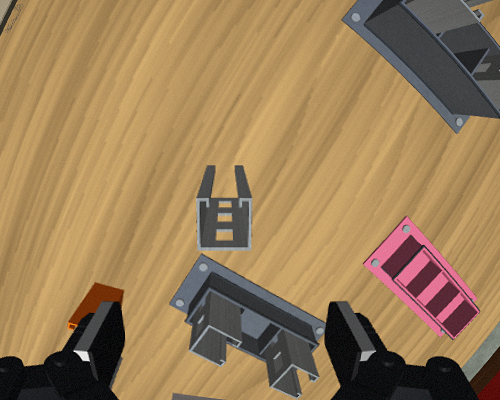

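The wrist view shows the long piece standing. Its top rim runs from about (297,199) to (351,249) in full-image pixels.

Run:
```python
from h import *
o=manip.get_obs();c=manip.camera('wrist')
P=np.array([wplane(c,o['position'],o['ee_rot'],u,.16)[:2] for u in((297,199),(352,199),(351,249),(299,250))])
print(P.round(4),[np.linalg.norm(P[i]-P[i-1]).round(4) for i in range(4)]); d=P[0]+P[1]-P[2]-P[3]; a=np.degrees(np.arctan2(d[1],d[0])); m=P.mean(0); print(m,a)
go([m[0],m[1],.135],120)
```

```text
[[ 0.4355 -0.0621]
 [ 0.4703 -0.0419]
 [ 0.4902 -0.0759]
 [ 0.4561 -0.0966]] [np.float64(0.0402), np.float64(0.0403), np.float64(0.0393), np.float64(0.0398)]
[ 0.46300615 -0.06913211] 120.59884439550359
t 11.3 at [ 0.4617 -0.0682  0.2508] shift [   1.3   -0.9 -115.8] rv [ 0.0058  0.002  -0.0021] w 1.0008065620605568 F [-0.9  0.4 -0.5] 0.0 q [-0.07 -0.05  0.11  1.79  0.01  1.4   0.56]
```

Call:
step_arm([
  [0, 1.3, -0.9, -40, 0.006, 0.002, 0.005],
  [0, 1.3, -0.9, -80, 0.006, 0.002, 0.005],
  [0, 1.3, -0.9, -115, 0.006, 0.002, 0.005],
  [0, 1.3, -0.9, -127, 0.006, 0.002, 0.005],
  [0, 1.3, -0.9, -127, 0.006, 0.002, 0.005],
  [1, 1.3, -0.9, -127, 0.006, 0.002, 0.005],
  [1, 1.3, -0.9, -127, 0.006, 0.002, 0.005],
  [1, 1.3, -0.9, -127, 0.006, 0.002, 0.005],
  [1, 1.3, -0.9, -127, 0.006, 0.002, 0.005],
  [1, 1.3, -0.9, -127, 0.006, 0.002, 0.005],
], grip_force=80)

```text
clock: 12.3
position: [0.4643, -0.0703, 0.1254]
ee_rot: [0.498, 0.867, 0.001, 0.001]
ft_force: [-1.4, -1.2, 10.9]
grip_width: 0.429
grasp_force: 78.9
```

```bash
python3 -c "
from h import *
go([.584,.1938,.31],173.3)"
```

```text
t 12.3 at [ 0.4643 -0.0703  0.1254] shift [119.7 264.1 184.6] rv [-0.0022  0.0022  0.9247] w 0.42890911791845604 F [-1.4 -1.2 10.9] 78.86208560317755 q [-0.06  0.04  0.12  1.96 -0.01  1.13  0.59]
```

Call:
step_arm([
  [1, 0, 0, 10, 0, 0, 0],
  [1, 0, 0, 45, 0, 0, 0],
  [1, 0, 0, 90, 0, 0, 0],
  [1, 0, 0, 135, 0, 0, 0],
  [1, 10, 20, 180, 0, 0, 0.13],
  [1, 25, 50, 210, 0, 0, 0.26],
  [1, 40, 90, 210, 0, 0, 0.39],
  [1, 57, 130, 210, 0, 0, 0.52],
  [1, 75, 170, 210, 0, 0, 0.65],
  [1, 93, 210, 210, 0, 0, 0.78],
])

```text
clock: 13.3
position: [0.556, 0.1416, 0.3336]
ee_rot: [0.128, 0.992, 0.0, -0.001]
ft_force: [1.2, -0.8, -4.1]
grip_width: 0.425
grasp_force: 81.2
```

Call:
step_arm([
  [1, 12, 25, 0, 0, 0, 0.1],
  [1, 24, 50, 0, 0, 0, 0.14],
  [1, 26.5, 54, 0, 0, 0, 0.145],
  [1, 26.5, 54, 0, 0, 0, 0.145],
  [1, 26.5, 54, 0, 0, 0, 0.145],
])

```text
clock: 13.8
position: [0.5823, 0.1929, 0.3334]
ee_rot: [0.059, 0.998, -0.0, -0.001]
ft_force: [-0.2, 0.0, -5.0]
grip_width: 0.424
grasp_force: 81.3
```

Run:
```python
from h import *
go([.584,.1938,.31],173.3)
o=manip.get_obs();c=manip.camera('wrist');cv2.imwrite('pics/w5.png',c['image'])
```

```text
t 13.8 at [0.5823 0.1929 0.3334] shift [  1.7   0.9 -23.4] rv [ 0.0004 -0.0016  0.001 ] w 0.4240443111926822 F [-0.2  0.  -5. ] 81.29683032631874 q [-0.32  0.28 -0.09  1.25  0.03  1.61  1.04]
```

View pics/w5.png

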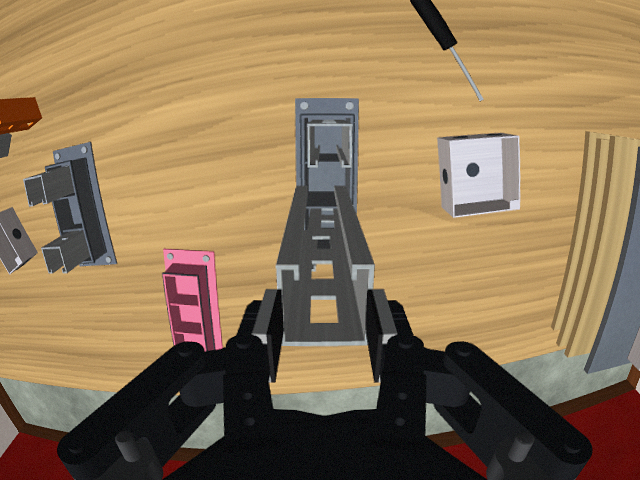

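The piece hangs over the middle bay. The near base-plate corners are at (296,98) and (358,98), and the piece's lower open-side edge runs from (301,186) to (346,186).

Run:
```python
from h import *
o=manip.get_obs();c=manip.camera('wrist')
f=lambda u,z:wplane(c,o['position'],o['ee_rot'],u,z)[:2]
a=np.radians(-6.7);ex=np.array([np.cos(a),np.sin(a)]);ey=np.array([-ex[1],ex[0]]);C=np.array([.584,.1938])
for n,u,z in(('cornL',(296,98),.004),('cornR',(358,98),.004),('boltL',(303.5,105.5),.005),('boltR',(350.5,105.5),.005),('rimL',(300,115),.104),('rimR',(357,115),.104),('pieceL',(301,186),.208),('pieceR',(346,186),.208),('topL',(277,266),.368),('topR',(375,266),.368)):
    p=f(u,z)-C; print(n,(p@ex).round(4),(p@ey).round(4))
```

```text
cornL -0.1013 -0.0377
cornR -0.1013 0.0448
boltL -0.0909 -0.0277
boltR -0.0909 0.0348
rimL -0.0792 -0.0262
rimR -0.0792 0.0349
pieceL -0.0221 -0.0195
pieceR -0.022 0.0176
topL -0.0214 -0.02
topR -0.0213 0.0206
```

Call:
step_arm([
  [1, 2.4, 3.4, 0, 0, 0, 0],
  [1, 2.4, 3.4, -20, 0, 0, 0],
  [1, 2.4, 3.4, -45, 0, 0, 0],
  [1, 2.4, 3.4, -70, 0, 0, 0],
  [1, 2.4, 3.4, -85, 0, 0, 0],
  [1, 2.4, 3.4, -88, 0, 0, 0],
  [1, 2.4, 3.4, -88, 0, 0, 0],
])

```text
clock: 14.6
position: [0.585, 0.1974, 0.2458]
ee_rot: [0.058, 0.998, 0.0, -0.001]
ft_force: [-0.3, 0.7, -4.4]
grip_width: 0.425
grasp_force: 81.3
```

Run:
```python
from h import *
go([.5864,.1972,.13],173.3)
c=manip.camera('wrist');k=c['image'][60:360,190:490];cv2.imwrite('pics/w6.png',cv2.resize(k,(600,600),interpolation=cv2.INTER_CUBIC))
```

```text
t 14.6 at [0.585  0.1974 0.2458] shift [   1.4   -0.2 -115.8] rv [-0.0005 -0.001  -0.0004] w 0.42479644598708916 F [-0.3  0.7 -4.4] 81.34713929146528 q [-0.32  0.3  -0.1   1.41  0.03  1.44  1.03]
```

View pics/w6.png

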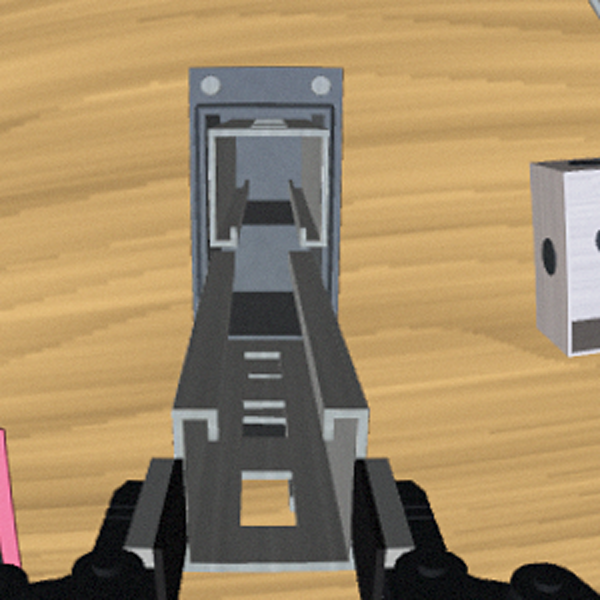

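Run:
```python
from h import *
o=manip.get_obs();c=manip.camera('wrist')
f=lambda u,z:wplane(c,o['position'],o['ee_rot'],(u[0]/2+190,u[1]/2+60),z)[:2]
a=np.radians(-6.7);ex=np.array([np.cos(a),np.sin(a)]);ey=np.array([-ex[1],ex[0]]);C=np.array([.584,.1938]);p=o['position'][:2]-C
print('tcp',(p@ex).round(4),(p@ey).round(4))
for n,L,Rr,z in(('base',(189,67),(344,67),.004),('bolt',(210,85),(321,85),.005),('rim',(196,105),(341,105),.104),('stock',(208,130),(329,130),.166),('top',(174,410),(368,410),.281)):
    A=f(L,z)-C;B=f(Rr,z)-C;m=(A+B)/2; print(n,(m@ex).round(4),(m@ey).round(4),np.linalg.norm(A-B).round(4))
```

```text
tcp 0.0009 0.0039
base -0.1009 0.004 0.0853
bolt -0.0905 0.0035 0.061
rim -0.0799 0.005 0.061
stock -0.0716 0.0049 0.0411
top -0.0195 0.0052 0.0402
```

Call:
step_arm([
  [1, 0.6, 0, -10, 0, 0, 0],
  [1, 0.6, 0, -20, 0, 0, 0],
  [1, 0.6, 0, -30, 0, 0, 0],
  [1, 0.6, 0, -38, 0, 0, 0],
  [1, 0.6, 0, -38, 0, 0, 0],
])

```text
clock: 15.2
position: [0.5846, 0.1971, 0.2055]
ee_rot: [0.058, 0.998, -0.0, -0.002]
ft_force: [-0.2, -0.1, -4.7]
grip_width: 0.428
grasp_force: 81.3
```

Call:
step_arm([
  [1, 0, 0, -15, 0, 0, 0],
  [1, 0, 0, -30, 0, 0, 0],
  [1, 0, 0, -45, 0, 0, 0],
  [1, 0, 0, -60, 0, 0, 0],
  [1, 0, 0, -68, 0, 0, 0],
  [1, 0, 0, -70, 0, 0, 0],
  [1, 0, 0, -70, 0, 0, 0],
])

```text
clock: 15.9
position: [0.5855, 0.1975, 0.1373]
ee_rot: [0.058, 0.998, 0.0, -0.001]
ft_force: [0.0, -0.6, -4.6]
grip_width: 0.43
grasp_force: 81.3
```

Inside, with no side contact. Lowering to the floor.

Call:
step_arm([
  [1, 0, 0, -2, 0, 0, 0],
  [1, 0, 0, -3.5, 0, 0, 0],
  [1, 0, 0, -3.5, 0, 0, 0],
])

```text
clock: 16.2
position: [0.5855, 0.1975, 0.134]
ee_rot: [0.058, 0.998, 0.0, -0.0]
ft_force: [0.1, -0.1, -4.7]
grip_width: 0.427
grasp_force: 81.3
```

Call:
step_arm([
  [1, 0, 0, -1, 0, 0, 0],
  [1, 0, 0, -2, 0, 0, 0],
  [1, 0, 0, -2, 0, 0, 0],
])

```text
clock: 16.5
position: [0.5858, 0.1975, 0.1323]
ee_rot: [0.058, 0.998, 0.0, -0.0]
ft_force: [-0.3, -0.2, -1.3]
grip_width: 0.428
grasp_force: 82.1
```

Call:
step_arm([
  [1, 0, 0, -1, 0, 0, 0],
  [1, 0, 0, -1, 0, 0, 0],
])

```text
clock: 16.7
position: [0.5863, 0.1975, 0.1322]
ee_rot: [0.058, 0.998, 0.001, 0.0]
ft_force: [-1.2, -0.5, 5.2]
grip_width: 0.427
grasp_force: 83.5
```

Call:
step_arm([
  [0.5, 0, 0, 0.5, 0, 0, 0],
  [0, 0, 0, 0.5, 0, 0, 0],
  [0, 0, 0, 0.5, 0, 0, 0],
  [0, 0, 0, 0.5, 0, 0, 0],
  [0, 0, 0, 10, 0, 0, 0],
  [0, 0, 0, 40, 0, 0, 0],
  [0, 0, 0, 85, 0, 0, 0],
  [0, 0, 0, 120, 0, 0, 0],
  [0, 0, 0, 125, 0, 0, 0],
])

```text
clock: 17.6
position: [0.5872, 0.1982, 0.262]
ee_rot: [0.058, 0.998, 0.002, 0.003]
ft_force: [-0.1, 0.1, 0.4]
grip_width: 0.997
grasp_force: 0.0
```

Run:
```python
from h import *
go([.42,-.36,.26],60)
c=manip.camera('side');d=manip.camera('top')
a=cv2.resize(c['image'][170:350,180:420],(400,300)); b=cv2.resize(d['image'][180:330,170:370],(400,300))
cv2.imwrite('pics/t7.png',np.hstack([a,b]))
```

```text
t 17.6 at [0.5872 0.1982 0.262 ] shift [-167.2 -558.2   -2. ] rv [ 0.0041  0.0078 -1.978 ] w 0.9972210606603522 F [-0.1  0.1  0.4] 0.0 q [-0.32  0.29 -0.1   1.38  0.03  1.46  1.04]
```

View pics/t7.png

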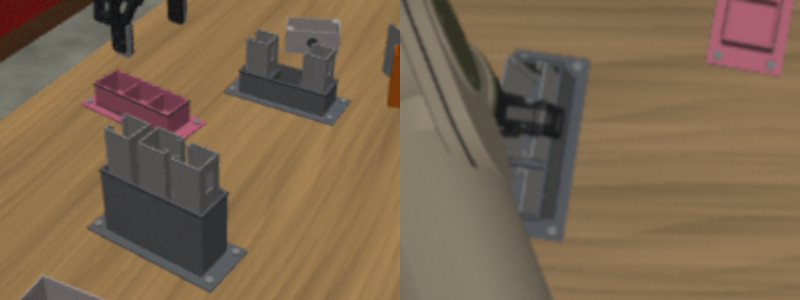

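All three lengths stand level in the tall holder, so the long piece is seated. My picture views are used up, so I'll measure the short piece numerically. Moving there now, turning as I go.

Call:
step_arm([
  [0, -10, -30, 0, 0, 0, -0.14],
  [0, -20, -60, 0, 0, 0, -0.28],
  [0, -30, -90, 0, 0, 0, -0.42],
  [0, -40, -125, 0, 0, 0, -0.56],
  [0, -50, -160, 0, 0, 0, -0.7],
  [0, -60, -195, 0, 0, 0, -0.84],
  [0, -70, -230, 0, 0, 0, -0.98],
  [0, -80, -265, 0, 0, 0, -1.12],
  [0, -90, -300, 0, 0, 0, -1.26],
  [0, -100, -330, 0, 0, 0, -1.4],
])

```text
clock: 18.7
position: [0.484, -0.1344, 0.2546]
ee_rot: [0.69, 0.724, -0.0, -0.001]
ft_force: [0.6, 0.0, 0.5]
grip_width: 0.997
grasp_force: 0.0
```

Call:
step_arm([
  [0, -8, -30, 0, 0, 0, -0.14],
  [0, -16, -60, 0, 0, 0, -0.28],
  [0, -24, -90, 0, 0, 0, -0.42],
  [0, -32, -120, 0, 0, 0, -0.56],
  [0, -40, -150, 0, 0, 0, -0.7],
  [0, -45, -180, 0, 0, 0, -0.84],
  [0, -50, -205, 0, 0, 0, -0.98],
  [0, -55, -225, 0, 0, 0, -1.12],
  [0, -57, -240, 0, 0, 0, -1.26],
  [0, -57, -244, 0, 0, 0, -1.4],
])

```text
clock: 19.7
position: [0.4268, -0.3781, 0.2544]
ee_rot: [0.994, 0.108, -0.001, -0.0]
ft_force: [-0.7, -0.0, 0.8]
grip_width: 0.996
grasp_force: 0.0
```

```bash
python3 -c "
from h import *
go([.429,-.3754,.24],-30)"
```

```text
t 19.7 at [ 0.4268 -0.3781  0.2544] shift [  2.2   2.7 -14.4] rv [-0.0008 -0.001  -0.7403] w 0.9964297182918913 F [-0.7 -0.   0.8] 0.0 q [ 0.2   0.19  0.52  1.55 -0.1   1.42 -0.63]
```

Call:
step_arm([
  [0, 2, 3, -14, 0, 0, -0.14],
  [0, 2, 3, -14, 0, 0, -0.28],
  [0, 2, 3, -14, 0, 0, -0.42],
  [0, 2, 3, -14, 0, 0, -0.56],
  [0, 2, 3, -14, 0, 0, -0.7],
  [0, 2, 3, -14, 0, 0, -0.74],
  [0, 2, 3, -14, 0, 0, -0.74],
])

```text
clock: 20.4
position: [0.43, -0.3731, 0.2406]
ee_rot: [0.967, -0.255, -0.0, 0.0]
ft_force: [-0.7, -0.2, -0.1]
grip_width: 1.0
grasp_force: 0.0
```

Run:
```python
from h import *
go([.429,-.3754,.24],-30)
o=manip.get_obs();c=manip.camera('wrist');im=c['image'];cv2.imwrite('pics/w8.png',im)
hsv=cv2.cvtColor(im,cv2.COLOR_BGR2HSV)
for lo in (110,140,165):
    m=((hsv[...,1]<60)&(hsv[...,2]>lo)).astype(np.uint8); m[300:]=0
    n,l,s,ce=cv2.connectedComponentsWithStats(m)
    for i in range(1,n):
        if s[i,4]>60 and 200<ce[i][0]<450:
            P=np.array([wplane(c,o['position'],o['ee_rot'],u[::-1],.1)[:2] for u in np.argwhere(l==i)],np.float32)
            r=cv2.minAreaRect(P); print(lo,s[i],np.round(r[0],4),np.round(r[1],4),round(r[2],1))
```

```text
t 20.4 at [ 0.43   -0.3731  0.2406] shift [-1.  -2.3 -0.6] rv [-0.0001 -0.0009 -0.0084] w 0.999500142421361 F [-0.7 -0.2 -0.1] 0.0 q [ 0.13  0.2   0.59  1.58 -0.11  1.4  -1.36]
110 [ 200    0  114   80 4226] [ 0.5951 -0.399 ] [0.0884 0.0495] 21.0
110 [301 181  49  48 457] [ 0.4313 -0.3732] [0.0409 0.0414] 57.4
140 [ 200    0  114   79 4138] [ 0.5954 -0.399 ] [0.0879 0.0494] 20.9
140 [301 181  49  48 354] [ 0.4311 -0.3731] [0.0407 0.041 ] 57.4
165 [ 200    0  114   79 4069] [ 0.5955 -0.399 ] [0.0878 0.0493] 21.1
```

The short piece is centred at (0.4312, -0.3731) and measures 41 x 41 mm, as it should. Descending to grip it.

Call:
step_arm([
  [0, 1.2, 0, -40, 0, 0, -0.054],
  [0, 1.2, 0, -85, 0, 0, -0.054],
  [0, 1.2, 0, -130, 0, 0, -0.054],
  [0, 1.2, 0, -165, 0, 0, -0.054],
  [0, 1.2, 0, -178, 0, 0, -0.054],
  [1, 1.2, 0, -178, 0, 0, -0.054],
  [1, 1.2, 0, -178, 0, 0, -0.054],
  [1, 1.2, 0, -178, 0, 0, -0.054],
  [1, 1.2, 0, -178, 0, 0, -0.054],
  [1, 1.2, 0, -178, 0, 0, -0.054],
], grip_force=80)

```text
clock: 21.45
position: [0.4329, -0.375, 0.0665]
ee_rot: [0.96, -0.281, 0.003, 0.001]
ft_force: [-1.7, 0.4, 8.3]
grip_width: 0.415
grasp_force: 78.9
```

Call:
step_arm([
  [1, 0, 0, 5, 0, 0, 0],
  [1, 0, 0, 30, 0, 0, 0],
  [1, 0, 0, 75, 0, 0, 0],
  [1, 0, 0, 120, 0, 0, 0],
  [1, 0, 0, 160, 0, 0, 0],
  [1, 10, 5, 170, 0, 0, 0.1],
  [1, 20, 15, 170, 0, 0, 0.2],
  [1, 35, 35, 170, 0, 0, 0.3],
])

```text
clock: 22.25
position: [0.4661, -0.3397, 0.2352]
ee_rot: [0.991, -0.133, 0.001, 0.001]
ft_force: [0.1, -0.9, -3.8]
grip_width: 0.41
grasp_force: 80.2
```

```bash
python3 -c "
from h import *
go([.5805,-.2077,.235],-1.9)"
```

```text
t 22.25 at [ 0.4661 -0.3397  0.2352] shift [114.4 132.   -0.2] rv [0.0016 0.0025 0.2343] w 0.40953992214855983 F [ 0.1 -0.9 -3.8] 80.17993189394474 q [ 0.1   0.22  0.53  1.57 -0.11  1.38 -1.2 ]
```

Call:
step_arm([
  [1, 25, 30, 0, 0, 0, 0.06],
  [1, 50, 60, 0, 0, 0, 0.12],
  [1, 75, 90, 0, 0, 0, 0.18],
  [1, 95, 115, 0, 0, 0, 0.234],
  [1, 110, 130, 0, 0, 0, 0.234],
  [1, 114, 132, 0, 0, 0, 0.234],
  [1, 114, 132, 0, 0, 0, 0.234],
  [1, 114, 132, 0, 0, 0, 0.234],
])

```text
clock: 23.05
position: [0.5798, -0.2085, 0.234]
ee_rot: [1.0, -0.019, 0.0, 0.001]
ft_force: [-0.3, -0.9, -1.7]
grip_width: 0.405
grasp_force: 80.3
```

```bash
cat > m.py <<'E'
from h import *
go([.5805,-.2077,.235],-1.9)
o=manip.get_obs();c=manip.camera('wrist');im=c['image'];g=cv2.cvtColor(im,cv2.COLOR_BGR2GRAY)
p,q=o['position'],o['ee_rot'];K=np.array(c['K']);M=np.array(c['mount'])
a=np.radians(-1.9);ex=np.array([np.cos(a),np.sin(a)]);ey=np.array([-ex[1],ex[0]]);C=np.array([.5805,-.2077])
t=p[:2]-C;print('tcp',(t@ex).round(4),(t@ey).round(4))
def px(w):
    v=M[:3,:3].T@(R.from_quat(q).inv().apply(np.array(w)-p)-M[:3,3]); r=np.arctan2(np.hypot(v[0],v[1]),v[2]); return K[:2,2]+K[0,0]*r*v[:2]/np.hypot(*v[:2])
for s in(1,-1):
    u=px(np.r_[C+.092*ex+s*.03*ey,.005]).round().astype(int); x0,y0=u-14; w=g[y0:y0+28,x0:x0+28]
    m=(w>w.max()-25).astype(np.uint8); n,l,st,ce=cv2.connectedComponentsWithStats(m)
    for i in range(1,n):
        if st[i,4]>8:
            b=wplane(c,p,q,ce[i]+[x0,y0],.005)[:2]-C; print('bolt',s,u,w.max(),st[i],(b@ex).round(4),(b@ey).round(4))
# low-saturation dark region of whole holder: plate edges by colour
hsv=cv2.cvtColor(im,cv2.COLOR_BGR2HSV); m=((hsv[...,1]<90)|(hsv[...,0]>80)).astype(np.uint8)
for X in(.085,.092,.098):
    row=[]
    for Y in np.arange(-.06,.0601,.0005):
        u=px(np.r_[C+X*ex+Y*ey,.004]).round().astype(int); row.append(m[u[1],u[0]])
    Y=np.arange(-.06,.0601,.0005)[np.array(row)>0]; print('plate X',X,Y.min().round(4),Y.max().round(4),len(Y)*.5)
for Y0 in(-.025,0,.025):
    v=[(X,m[tuple(px(np.r_[C+X*ex+Y0*ey,.004]).round().astype(int)[::-1])]) for X in np.arange(.08,.125,.0005)]
    print('end Y',Y0,max([x for x,k in v if k]))
cv2.imwrite('pics/m.png',im)
E
python3 m.py
```

```text
t 23.05 at [ 0.5798 -0.2085  0.234 ] shift [0.7 0.8 1. ] rv [0.0013 0.0007 0.0047] w 0.4048544463123523 F [-0.3 -0.9 -1.7] 80.2753110229969 q [-0.06  0.3   0.42  1.46 -0.12  1.4  -1.25]
tcp -0.0007 -0.0009
bolt 1 [296 102] 183 [ 7  9  9 10 65] 0.0929 0.0325
bolt -1 [352 102] 182 [  3   0  25  11 102] 0.104 -0.0338
bolt -1 [352 102] 182 [ 8  9  9  9 64] 0.0928 -0.0279
plate X 0.085 -0.04 0.045 85.5
plate X 0.092 -0.04 0.045 85.5
plate X 0.098 -0.04 0.045 85.5
end Y -0.025 0.10300000000000002
end Y 0 0.10300000000000002
end Y 0.025 0.10250000000000002
```

Call:
step_arm([
  [1, 2, 2, 0, 0, 0, 0.004],
  [1, 3, 3.2, -15, 0, 0, 0.004],
  [1, 3, 3.2, -30, 0, 0, 0.004],
  [1, 3, 3.2, -42, 0, 0, 0.004],
  [1, 3, 3.2, -45, 0, 0, 0.004],
  [1, 3, 3.2, -45, 0, 0, 0.004],
])

```text
clock: 23.7
position: [0.5832, -0.2033, 0.1879]
ee_rot: [1.0, -0.015, -0.0, 0.0]
ft_force: [-0.7, 0.0, -3.0]
grip_width: 0.401
grasp_force: 80.2
```

```bash
cat >> m.py <<'E'
zt=p[2]+.0335
for lo in(110,140):
    m=((hsv[...,1]<60)&(hsv[...,2]>lo)).astype(np.uint8)
    n,l,s,ce=cv2.connectedComponentsWithStats(m)
    for i in range(1,n):
        if s[i,4]>150 and 260<ce[i][0]<390 and ce[i][1]>120:
            P=np.array([wplane(c,p,q,u[::-1],zt)[:2]-C for u in np.argwhere(l==i)]);P=np.c_[P@ex,P@ey];print(lo,s[i],P.min(0).round(4),P.max(0).round(4))
E
python3 m.py
```

```text
t 23.7 at [ 0.5832 -0.2033  0.1879] shift [-2.7 -4.4 47.1] rv [ 0.0001 -0.0003 -0.0023] w 0.4006693003424266 F [-0.7  0.  -3. ] 80.24266228079796 q [-0.06  0.33  0.4   1.52 -0.13  1.32 -1.24]
tcp 0.0025 0.0045
bolt 1 [299 104] 187 [ 6  9 10 10 77] 0.0927 0.0324
bolt -1 [362 104] 184 [ 1  0 27 11 88] 0.1037 -0.0331
bolt -1 [362 104] 184 [ 7  9 10 10 76] 0.0927 -0.028
plate X 0.085 -0.04 0.044 84.5
plate X 0.092 -0.04 0.044 84.5
plate X 0.098 -0.04 0.044 84.5
end Y -0.025 0.10300000000000002
end Y 0 0.10300000000000002
end Y 0.025 0.10300000000000002
110 [ 284   93   89  156 3835] [ 0.0311 -0.0125] [0.0926 0.0208]
110 [ 276  117   85  211 5953] [-0.0073 -0.0082] [0.0835 0.0258]
110 [350 269  23  20 246] [ 0.0127 -0.0148] [ 0.0217 -0.0054]
110 [283 339  83  10 393] [-0.0192 -0.0137] [-0.014   0.0246]
140 [298 131  62  60 659] [ 0.0551 -0.0076] [0.078  0.0156]
140 [276 269  23  19 234] [0.0131 0.0164] [0.0216 0.0258]
140 [350 269  23  19 219] [ 0.0132 -0.0148] [ 0.0217 -0.0055]
140 [284 339  82  10 383] [-0.0192 -0.0137] [-0.014   0.0241]
```

Call:
step_arm([
  [1, -0.9, -2.8, 0, 0, 0, 0],
  [1, -0.9, -2.8, 0, 0, 0, 0],
  [1, -0.9, -2.8, 0, 0, 0, 0],
])

```text
clock: 24.05
position: [0.5829, -0.2064, 0.1893]
ee_rot: [1.0, -0.016, 0.001, 0.0]
ft_force: [0.1, -0.1, -3.7]
grip_width: 0.405
grasp_force: 80.3
```

```bash
python3 m.py | egrep "tcp|bolt|140"
```

```text
tcp 0.0023 0.0013
bolt 1 [295 104] 183 [ 7  9 10 10 78] 0.0925 0.0325
bolt -1 [358 105] 186 [ 3  0 25  9 61] 0.1038 -0.0335
bolt -1 [358 105] 186 [ 7  8 11 10 78] 0.0926 -0.0279
140 [294 131  61  59 643] [ 0.0552 -0.0089] [0.0778 0.0141]
140 [276 269  23  19 235] [0.0128 0.0132] [0.0214 0.0226]
140 [350 269  23  19 221] [ 0.0129 -0.018 ] [ 0.0214 -0.0087]
140 [284 339  82  10 385] [-0.0195 -0.0168] [-0.0142  0.021 ]
```

Call:
step_arm([
  [1, -0.5, 0, -15, 0, 0, 0],
  [1, -0.5, 0, -30, 0, 0, 0],
  [1, -0.5, 0, -45, 0, 0, 0],
  [1, -0.5, 0, -60, 0, 0, 0],
  [1, -0.5, 0, -72, 0, 0, 0],
  [1, -0.5, 0, -80, 0, 0, 0],
  [1, -0.5, 0, -85, 0, 0, 0],
  [1, -0.5, 0, -85, 0, 0, 0],
])

```text
clock: 24.9
position: [0.582, -0.2061, 0.1033]
ee_rot: [1.0, -0.015, 0.0, 0.0]
ft_force: [0.0, 0.1, -3.2]
grip_width: 0.405
grasp_force: 80.2
```

Call:
step_arm([
  [1, 0, 0, -8, 0, 0, 0],
  [1, 0, 0, -16, 0, 0, 0],
  [1, 0, 0, -22, 0, 0, 0],
  [1, 0, 0, -25, 0, 0, 0],
  [1, 0, 0, -25, 0, 0, 0],
])

```text
clock: 25.4
position: [0.5819, -0.2061, 0.0783]
ee_rot: [1.0, -0.015, 0.0, 0.0]
ft_force: [0.1, -0.5, -2.7]
grip_width: 0.406
grasp_force: 80.3
```

Call:
step_arm([
  [1, 0, 0, -2, 0, 0, 0],
  [1, 0, 0, -4, 0, 0, 0],
  [1, 0, 0, -4, 0, 0, 0],
])

```text
clock: 25.7
position: [0.5822, -0.2061, 0.0747]
ee_rot: [1.0, -0.015, 0.001, 0.0]
ft_force: [0.1, 0.8, -3.5]
grip_width: 0.406
grasp_force: 80.3
```

Call:
step_arm([
  [1, 0, 0, -1, 0, 0, 0],
  [1, 0, 0, -2, 0, 0, 0],
  [1, 0, 0, -2, 0, 0, 0],
])

```text
clock: 26.0
position: [0.5828, -0.2064, 0.0734]
ee_rot: [1.0, -0.015, 0.001, 0.0]
ft_force: [0.6, 0.2, 0.8]
grip_width: 0.404
grasp_force: 82.7
```

Contact at 0.0734, as predicted for the bay floor. One more small press, then release and rise.

Call:
step_arm([
  [1, 0, 0, -1, 0, 0, 0],
  [1, 0, 0, -1, 0, 0, 0],
])

```text
clock: 26.2
position: [0.5832, -0.2067, 0.0732]
ee_rot: [1.0, -0.015, 0.002, 0.0]
ft_force: [-0.2, -0.4, 6.2]
grip_width: 0.411
grasp_force: 86.2
```

Call:
step_arm([
  [0.5, 0, 0, 0.5, 0, 0, 0],
  [0, 0, 0, 0.5, 0, 0, 0],
  [0, 0, 0, 0.5, 0, 0, 0],
  [0, 0, 0, 0.5, 0, 0, 0],
  [0, 0, 0, 10, 0, 0, 0],
  [0, 0, 0, 40, 0, 0, 0],
  [0, 0, 0, 85, 0, 0, 0],
  [0, 0, 0, 120, 0, 0, 0],
  [0, 0, 0, 125, 0, 0, 0],
  [0, 0, 0, 125, 0, 0, 0],
])

```text
clock: 27.2
position: [0.5829, -0.2064, 0.1985]
ee_rot: [1.0, -0.015, 0.002, 0.0]
ft_force: [-0.1, 0.5, -0.8]
grip_width: 1.003
grasp_force: 0.0
```

```bash
sed -i 's/zt=.*/zt=.1065/' m.py; python3 m.py | egrep "^t|1[14]0 "
```

```text
t 27.2 at [ 0.5829 -0.2064  0.1985] shift [-2.4 -1.3 36.5] rv [ 0.0008  0.0039 -0.0024] w 1.0027709357311068 F [-0.1  0.5 -0.8] 0.0 q [-0.06  0.32  0.41  1.51 -0.13  1.33 -1.24]
tcp 0.0024 0.0014
110 [ 282   94   86  192 4419] [-0.0494 -0.0283] [0.0979 0.0329]
110 [ 293  118   63  193 5000] [-0.0726 -0.0201] [0.0808 0.0247]
110 [317 231  17  11 177] [-0.0117 -0.0044] [-0.0036  0.0078]
140 [295 130  58  58 543] [ 0.0303 -0.0174] [0.072  0.0238]
140 [298 199  56  52 512] [-0.0191 -0.0191] [0.0213 0.022 ]
140 [301 266  51  45 359] [-0.0726 -0.0193] [-0.0325  0.0214]
```

All three lengths in the short holder measure 41 x 41 mm at the right height, evenly spaced. Handing in.

```bash
python3 -c "
from workcell import manip
print(manip.hand_in())"
```

```text
the job is handed in; nothing more can be done
None
```

The job is handed in at about 27 s with both lengths standing released on the floors of their middle bays, long one first, but I viewed 11 pictures against the limit of 10.

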